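Ready the battery-pack lane for issue

TASK

Get the sloping battery lane ready for issue: swing the red-knobbed escapement lever all the way uphill so that the yellow stop finger stands up across the lane, then gently slide the two battery packs down the lane, without lifting them, until the lower one rests against the stop and the upper one rests against the lower. Leave the lever as you set it, and the spray can, tape measure and wrench where they are.

Things in the scene. Friction and masses are not known exactly. Their poses are not given: they have to be found in the camera images.
- chute: The gravity lane, fixed to the bench: aluminium trough sloping down at 14 degrees, lower end to the robot's right. Origin: on the middle of its floor surface. x points downhill along the slope, y across, z square to the floor. The floor runs from x = -300 mm (open upper end) to +235; beyond is a level pick tray. 86 mm wide between orange guides 28 mm high, whose rims reach y = +-55 mm.
- stop_line (a point): Fixed point on the lane floor (chute x = +200 mm, y = 0) where the uphill face of the yellow stop finger stands at hold. The finger is 30 mm wide and then stands 22 mm above the floor, square to the lane; at release it is sunk 9 mm below the floor. It is a light stop: a pack must never be pushed with more than 35 N.
- escapement (a joint): Rocker angle, rad. Shaft across the lane at chute x = +130 mm, z = -30 mm. 0 = release: lever leaning downhill, stop finger sunk, and a second yellow finger (hold-back) standing 15 mm above the floor at chute x = +55 to +65 mm, blocking the lane. 0.40, the end of travel = hold: lever swung uphill, stop up, hold-back sunk. It stays where left (friction 0.5 N m, 4 to 7 N at the knob).
- lever_knob (a point): Centre of the red ball (30 mm across) on the hand lever, 135 mm from the shaft, at chute y = -80 mm (on the robot's side of the lane). At release it is at chute x = +167 mm, z = +100 mm; at hold at x = +114 mm, z = +104 mm. Below it the lever is a steel bar, 18 mm wide along the lane, 6 mm thick.
- pack_lead: The lower battery pack in the lane: black with a red band, 118 mm long (x), 76 wide, 46 high, with a narrower rail on top up to 63 mm; about 0.45 kg. Origin: centre of its underside; x points downhill, z off the floor. Its rubbery base does not slide by itself: 1 to 3 N of push keeps it moving. Resting against the stop, its origin lies 59 mm uphill of the stop line.
- pack_next: The upper battery pack, the same as the lower one, 10 to 40 mm uphill of it at the start. Resting against the lower pack, its origin lies 118 mm uphill of the lower pack's.
- spray_can: A blue and yellow spray can, 52 mm across and 170 mm tall, standing on the bench beyond the lane: not part of the job. Origin: centre of its underside.
- wrench: A 200 mm steel wrench lying flat on the bench between the robot and the lane's upper half, partly under the lane: not part of the job. Origin: its middle; x along it.
- tape_measure: A yellow tape measure, 75 by 42 by 68 mm, standing on the bench to the left of the lane's upper end: not part of the job. Origin: centre of its underside.
Mind the look-alikes: they are no part of the job. Leave any pink look-alike of the pack_next alone.

How it is judged:
On the way:
1. the lever is at hold, with both packs still uphill of the stop (value of joint escapement above 0.37 rad and x of pack_lead in the frame of chute below 0.125 m), for 0.2 s.
At the end, for the whole second after the job is handed in: The lever is at hold (escapement above 0.36 rad); the lower pack lies flat in the lane with its front face within 5 mm of the raised stop; the upper pack lies flat in the lane within 5 mm of the lower one; both are at rest (value of joint escapement above 0.36 rad and x of pack_lead in the frame of chute between 0.136 and 0.146 m and z of pack_lead in the frame of chute between -0.006 and 0.006 m and angle between the z axis of each of pack_lead, pack_next and the z axis of chute, either way round below 0.06 rad and x of pack_next in the frame of pack_lead between -0.123 and -0.114 m and z of pack_next in the frame of chute between -0.006 and 0.006 m and linear speed of each of pack_lead, pack_next below 0.01 m/s); the robot touches nothing.
It fails at once if a pack is lifted more than 20 mm off the lane floor (z of any of pack_lead, pack_next in the frame of chute above 0.02 m).
It fails at once if a pack is pushed with more than 35 N (contact force between the fingers and pack_lead above 35 N or contact force between the fingers and pack_next above 35 N).
It fails at once if the spray can, tape measure or wrench is moved more than 30 mm (distance of any of spray_can, wrench, tape_measure from where it was at the start of the episode above 0.03 m).
It also fails if it takes over 58 s, if anything falls off the work surface, if the arm or the gripper's body presses on something with over 40 N, if the wrist force passes 120 N, or if a joint passes its speed limit or range.

ROBOT

A 6-joint arm with a two-finger parallel gripper is mounted at the origin on the work surface. World frame = base frame: x ahead of the robot, y to its left, z up, the work surface at z = 0. Lengths are in m, angles in rad, forces in N, time in s.
With the tool pointing down it reaches from about 0.425 to 0.95 m from the base axis. Payload 3.5 kg.
Tool frame: the origin (TCP) lies at the very end of the fingers, on their centre line; the grasp point (between the pads) lies 19 mm behind it; z points along the fingers, y is the line along which they close (so a half turn about z gives the same grasp; the last joint's range is limited). The gripper opens to 85 mm and grips with 20 to 120 N. Pads are 22 mm wide; open, the fingers measure 114 mm over their backs; the gripper's body (76 mm by 85 mm) begins 54 mm behind the grasp point. The pads swing forward as they close: fully open they stand 13 mm farther back than shut.
Start: joints at [1.005, 0.286, 1.577, -0, 1.279, -0.15], TCP at [0.273, 0.617, 0.231] pointing down, gripper open.
Joint ranges: [-2.77, 2.77], [-0.9, 2.22], [0.21, 2.48], [-1.53, 4.67], [0.24, 2.81], [-2.84, 2.84]. Speed limits (rad/s): [2.79, 2.79, 3.14, 3.14, 3.14, 3.14].

INTERFACE

Orientations are given as a unit quaternion [x, y, z, w].
In Python, from plant import ctrl gives the robot as it stands.
- The arm moves only by the tool carry_out, never from a script. Its argument "deltas" is one flat list of numbers, 6 for each row, row after row: the shift along the tool's x, y, z in m, then the turn, a rotation vector about the tool's x, y, z in rad. A call has 1 to 5 rows; each row is the pose to reach, as a shift and turn from the pose commanded when the call began, along the tool's axes at that moment; what a row does not reach only later rows make up. A row lasts 1/8 s, in which the tool goes at most 62.5 mm and 10.7 degrees, less where a joint would pass 70% of its speed; a pose out of reach is approached as far as the arm can. A call with a gripper value outside its range is refused whole. "grip" is the opening in per cent of the stroke, from 0 (shut) to 100 (fully open), set as the call begins (left out, the last holds). The fingers move at their own pace and stop on an object; "grip_force" is the grip in N (left out, the last holds). Time passes only in rows, so rows that repeat a pose let the fingers close. It gives the time, the measured TCP pose, the force, the opening and the grip force at its end, in the units of the state.
- ctrl.get_state(): the state, without advancing time (a new reading comes with each control period).
- ctrl.read_camera(name): name is "scene" or "top" or "wrist"; returns (picture, depth): 420x560x3 uint8, red, green, blue; 420x560 float32, m along the optical axis (not along the pixel's ray), 0 where there is no reading.
- ctrl.camera_model(name): a dict with "intrinsics" (3x3 intrinsics, pixels), "extrinsics" (4x4, takes a point from world to camera coordinates); the wrist camera has in their place "hand_eye" (4x4, takes a point from camera to tool coordinates, whose origin is the TCP and whose axes are the flange's). Camera axes: x right, y down, z forward; pixel columns grow to the right and rows downward; lengths in m; the calibration is good to about 2 mm. The wrist camera is an equidistant fisheye: a pixel r from the principal point sees the ray r / f radians off the axis. A picture is of the moment at which its call begins: read the wrist's pose just before it. camera_model takes no time and is no camera call.
- ctrl.sign_off(): hands the job in; it is judged then, once.
Trained networks look in the newest picture that a camera, given by its name, has taken for a name from the list of things; names that differ only in an ending like _2 or _b are one class to them, and where a whole thing is asked for, a point or a joint stands for the part that bears it (a point fixed in the world has none). Each returns a list of dicts, best first, with "score" (0 to 1); they miss things now and then, are a little off and sometimes report something else, mostly with a low value. They report only what shows in the picture. A call takes as long as a camera call. They do not tell look-alikes from the thing itself.
- ctrl.find_in(camera, query): "uv" ([column, row] in pixels, amid what is visible of it).
The state is a dict: "time": time; "qpos": joint angles; "dq": joint speeds; "joint_efforts": joint torques, N m; "eef_pos": TCP position; "tcp_rot": TCP orientation; "contact_force": force on the tool from outside, world axes, zero at the start; "wrist_torque": the same for the moment, N m; "opening": opening from 0.0 (shut) to 1.0 (fully open); "finger_force": force on a finger pad.
Only numpy, scipy, OpenCV 4.12 (cv2) and the standard library are available. Lean on these libraries where they do the work, as an engineer would, in place of code of your own. Each camera call takes 0.05 s, during which the arm holds its last target. There are 200 camera calls.

## Working session

There is one attempt and no reset: what is moved stays moved. The work goes in short steps, Python scripts to look and compute and a tool call to move; the robot and the scene stay as the last step left them, time stands still between calls to the robot, and variables do not carry over. Pictures are saved under pics/ and viewed, at most 10 in all, crops included, and the job is handed in when it is done.

Besides the shell and the picture viewer there is one more tool, called after ">>>" as name(argument=value, ...), one argument or row to a line, values as JSON. carry_out: Moves the arm, as the interface text tells. Its arguments: {"type":"object","properties":{"deltas":{"type":"array"},"grip":{"type":"number"},"grip_force":{"type":"number"}},"required":["deltas"]}

```bash
mkdir -p pics; cat > h.py <<'E'
import numpy as np, cv2
from plant import ctrl
from scipy.spatial.transform import Rotation as R
def save(n,f):
    p,d=ctrl.read_camera(n); cv2.imwrite('pics/'+f,p[:,:,::-1]); return p,d
def world(n,d,uv,w=3):
    m=ctrl.camera_model(n);K=np.array(m['intrinsics']);E=np.array(m['extrinsics'])
    u,v=int(round(uv[0])),int(round(uv[1])); z=d[max(0,v-w):v+w+1,max(0,u-w):u+w+1]; z=np.median(z[z>0])
    c=np.array([(uv[0]-K[0,2])/K[0,0]*z,(uv[1]-K[1,2])/K[1,1]*z,z])
    return E[:3,:3].T@(c-E[:3,3])
E
python3 - <<'E'
from h import *
s=ctrl.get_state(); print(s['time'],s['eef_pos'],s['tcp_rot'],s['opening'])
for n in ['scene','top']:
    p,d=save(n,n+'0.png')
    for q in ['chute','lever_knob','pack_lead','pack_next','spray_can','wrench','tape_measure']:
        for r in ctrl.find_in(n,q)[:3]:
            print(n,q,round(r['score'],2),np.round(r['uv']),np.round(world(n,d,r['uv']),3))
    np.save(n+'d.npy',d)
E
```

```text
0.0 [0.272271   0.61695266 0.22993309] [ 2.06400443e-01  9.78466907e-01 -1.09075626e-03 -4.22450478e-04] 0.9983371204831061
scene chute 0.63 [243. 317.] [ 0.584 -0.152  0.098]
scene chute 0.16 [211. 302.] [ 0.526 -0.171  0.126]
scene lever_knob 0.76 [208. 304.] [ 0.503 -0.153  0.082]
scene pack_lead 0.92 [270. 224.] [ 0.552 -0.005  0.201]
scene pack_next 0.76 [231. 180.] [0.314 0.194 0.06 ]
scene pack_next 0.73 [292. 166.] [0.52  0.134 0.237]
scene pack_next 0.64 [379. 268.] [0.747 0.124 0.061]
scene spray_can 0.93 [328. 311.] [ 0.723 -0.079  0.133]
scene spray_can 0.27 [327. 168.] [0.491 0.383 0.044]
scene wrench 0.53 [221. 261.] [ 0.419 -0.001  0.005]
scene tape_measure 0.6 [328. 166.] [0.494 0.385 0.052]
scene tape_measure 0.44 [270. 224.] [ 0.552 -0.003  0.202]
top lever_knob 0.79 [404. 226.] [ 0.551 -0.229  0.002]
top pack_lead 0.67 [314. 201.] [0.527 0.02  0.21 ]
top pack_lead 0.43 [403. 233.] [ 0.501 -0.187  0.147]
top pack_next 0.96 [211. 301.] [0.289 0.22  0.064]
top pack_next 0.79 [243. 203.] [0.491 0.163 0.246]
top pack_next 0.69 [276. 133.] [0.729 0.136 0.064]
top spray_can 0.97 [352. 148.] [ 0.687 -0.054  0.14 ]
top wrench 0.67 [293. 250.] [0.444 0.048 0.006]
top tape_measure 0.63 [152. 216.] [0.465 0.401 0.068]
```

View pics/top0.png

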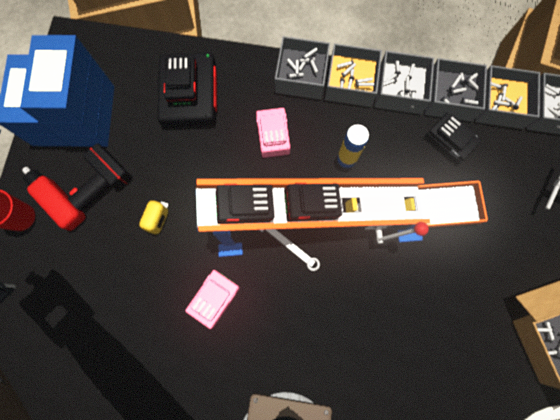

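View pics/scene0.png

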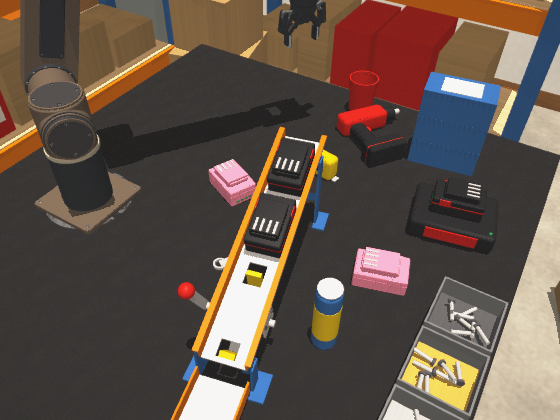

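Top view: the lane packs are at (243,203) for the upper and (314,201) for the lower. The red knob is at (422,229), leaning downhill. Look-alikes: pink packs at (211,301) and (272,132), a pack in the charger at (187,90), and a black pack at (455,135). I choose the two black packs lying between the orange guides.

```bash
cat > fit.py <<'E'
from h import *
def cloud(n,d):
    m=ctrl.camera_model(n);K=np.array(m['intrinsics']);E=np.array(m['extrinsics'])
    v,u=np.mgrid[:420,:560]; c=np.stack([(u-K[0,2])/K[0,0]*d,(v-K[1,2])/K[1,1]*d,d],-1)
    return (c-E[:3,3])@E[:3,:3]
E
python3 - <<'E'
from fit import *
p=cv2.imread('pics/top0.png'); d=np.load('topd.npy'); P=cloud('top',d)
cv2.imwrite('pics/crop0.png',cv2.resize(p[160:260,180:500],None,fx=2.5,fy=2.5,interpolation=cv2.INTER_CUBIC))
roi=np.zeros((420,560),bool); roi[165:240,185:430]=1
h=cv2.cvtColor(p,cv2.COLOR_BGR2HSV)
org=roi&(h[...,0]>5)&(h[...,0]<18)&(h[...,1]>180)&(h[...,2]>120)
wh=roi&(h[...,1]<40)&(h[...,2]>190)&(d>0)
wh[:, :340]=0; 
F=P[wh]; 
# plane by iterative LSQ z=a x+b y+c, near expected slope
keep=np.ones(len(F),bool)
for i in range(8):
    A=np.c_[F[:,:2],np.ones(len(F))]; s=np.linalg.lstsq(A[keep],F[keep,2],rcond=None)[0]
    r=F[:,2]-A@s; keep=abs(r)<max(.006,.03/(i+1))
n=np.array([-s[0],-s[1],1]);n/=np.linalg.norm(n)
print('plane',s,'tilt deg',np.degrees(np.arccos(n[2])),keep.sum(),len(F),r[keep].std())
O=P[org]; o=O[:,2]-np.c_[O[:,:2],np.ones(len(O))]@s
print('orange height pct',np.percentile(o,[5,25,50,75,95]))
O=O[(o>.02)&(o<.04)]
# two rims
a,b=np.polyfit(O[:,1],O[:,0],1); rr=O[:,0]-a*O[:,1]-b
print('slope',a,'mids',np.median(rr[rr>0]),np.median(rr[rr<0]),'y range',np.percentile(O[:,1],[0,.5,99.5,100]))
for sg in (1,-1):
    q=O[sg*rr>0]; print(np.polyfit(q[:,1],q[:,0],1), q[:,1].min(),q[:,1].max(),np.percentile(q[:,0]-a*q[:,1]-b,[2,50,98]))
red=((h[...,0]<4)|(h[...,0]>176))&(h[...,1]>170)&(h[...,2]>100); red[:215]=0;red[245:]=0;red[:,:410]=0;red[:,440:]=0
vu=np.argwhere(red); print('knob px',vu.mean(0)[::-1],len(vu),'pts',np.median(P[red],0),P[red][:,2].max())
sc=np.load('scened.npy'); ps=cv2.imread('pics/scene0.png'); hs=cv2.cvtColor(ps,cv2.COLOR_BGR2HSV)
red=((hs[...,0]<4)|(hs[...,0]>176))&(hs[...,1]>170)&(hs[...,2]>100); red[:275]=0;red[305:]=0;red[:,:170]=0;red[:,205:]=0
vu=np.argwhere(red); print('scene knob px',vu.mean(0)[::-1],len(vu),'pts',np.median(cloud('scene',sc)[red],0))
for n in('top','scene'):
    E=np.array(ctrl.camera_model(n)['extrinsics']); print(n,-E[:3,:3].T@E[:3,3])
E
```

```text
plane [-0.05995779  0.24284331  0.1712301 ] tilt deg 14.043554320721478 2090 2521 0.0016166714670952415
orange height pct [-0.16138837  0.02696271  0.02916574  0.03078051  0.04631347]
slope -0.17433739952410782 mids 0.02192626378731871 -0.08069152546213382 y range [-0.22186205 -0.17130924  0.26658053  0.26837501]
[-0.2401606   0.58969105] -0.22186205387080055 0.2683750073516008 [0.00157038 0.02192626 0.03590896]
[-0.25038843  0.48576616] -0.10071785433204371 0.22492228794668276 [-0.094276   -0.08069153 -0.07008896]
knob px [422.01724138 228.9137931 ] 58 pts [ 0.50245481 -0.20993632  0.20601058] 0.2112577648348041
scene knob px [185.76855895 290.26637555] 229 pts [ 0.51339656 -0.21518927  0.20324062]
top [0.30790154 0.05986248 1.06332603]
scene [ 0.91547957 -0.59865361  0.91323604]
```

View pics/crop0.png

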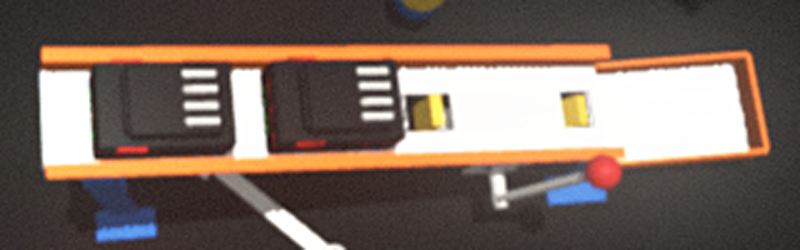

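The crop confirms two black packs with red bands between the orange guides, the hold-back raised at top pixel (352,204), the stop at (410,204), and the knob at (422,229). Next I fit the chute frame.

```bash
cat > plan.py <<'E'
from fit import *
u=np.array([.2398,-.9708,0]); t=np.radians(14)
xc=np.array([*(np.cos(t)*u[:2]),-np.sin(t)]); yc=np.array([-u[1],u[0],0]); zc=np.cross(xc,yc)
Rc=np.stack([xc,yc,zc],1)
knob=np.array([.5067,-.2118,.195])
try: o=np.load('o.npy')
except Exception: o=knob-Rc@[.167,-.08,.1]
Rt=np.stack([-xc,yc,-zc],1)
def c(p): return (np.asarray(p)-o)@Rc
def tcp():
    s=ctrl.get_state(); return c(s['eef_pos'])
def delta(p):
    s=ctrl.get_state(); R0=R.from_quat(s['tcp_rot'])
    sh=R0.inv().apply(o+Rc@np.asarray(p)-s['eef_pos']); rv=(R0.inv()*R.from_matrix(Rt)).as_rotvec()
    return np.round(sh,3),np.round(rv,3)
E
python3 - <<'E'
from plan import *
print('origin from knob',o)
p=cv2.imread('pics/top0.png'); h=cv2.cvtColor(p,cv2.COLOR_BGR2HSV)
for n in ('top','scene'):
    p=cv2.imread(f'pics/{n}0.png'); h=cv2.cvtColor(p,cv2.COLOR_BGR2HSV); C=(cloud(n,np.load(n+'d.npy'))-o)@Rc
    org=(h[...,0]>5)&(h[...,0]<18)&(h[...,1]>180)&(h[...,2]>120)&(abs(C[...,2]-.028)<.01)&(abs(abs(C[...,1])-.05)<.02)&(abs(C[...,0])<.34)
    Q=C[org]
    for sg in(1,-1):
        q=Q[sg*Q[:,1]>0]; print(n,sg,'rim x',np.percentile(q[:,0],[.5,99.5]),'y',np.percentile(q[:,1],[3,50,97]),'z',np.median(q[:,2]))
    fl=(h[...,1]<40)&(h[...,2]>190)&(abs(C[...,1])<.035)&(C[...,0]>.07)&(C[...,0]<.18); print('floor z',np.median(C[fl][:,2]))
    ye=(h[...,0]>20)&(h[...,0]<32)&(h[...,1]>150)&(abs(C[...,1])<.025)&(abs(C[...,0])<.26)
    q=C[ye]; a=q[q[:,0]<.12]; b=q[q[:,0]>.12]; 
    for z in(a,b): print('yellow',np.median(z,0),z.min(0),z.max(0)) if len(z) else 0
    # pack body tops: height 46 and 63
    for lab,zz in (('body',.046),('rail',.063)):
        m=(abs(C[...,2]-zz)<.006)&(abs(C[...,1])<.036)&(C[...,0]>-.33)&(C[...,0]<.1)
        xs=C[m][:,0]; hist,e=np.histogram(xs,np.arange(-.33,.1,.01)); print(lab,[(round(e[i],2),int(k)) for i,k in enumerate(hist) if k])
for z in ([.23,-.08,.25],[.23,-.08,.075]): print(delta(z))
E
```

```text
origin from knob [ 0.53970567 -0.01182239  0.13837559]
top 1 rim x [-0.28901188  0.18615335] y [0.04457125 0.05282944 0.057876  ] z 0.026211111279559596
top -1 rim x [-0.26600354  0.07106411] y [-0.05281007 -0.05062202 -0.04513681] z 0.026456644508016425
floor z -0.002371895663568944
yellow [0.06224893 0.00152066 0.00125973] [ 0.05994046 -0.01310287 -0.03929817] [0.0712135  0.01324533 0.01111172]
yellow [ 0.22021374  0.00161894 -0.00995565] [ 0.21506571 -0.01348713 -0.02449521] [ 0.23006291  0.01563522 -0.00459848]
body [(np.float64(-0.26), 39), (np.float64(-0.25), 163), (np.float64(-0.24), 177), (np.float64(-0.23), 47), (np.float64(-0.22), 29), (np.float64(-0.21), 24), (np.float64(-0.2), 22), (np.float64(-0.19), 25), (np.float64(-0.18), 24), (np.float64(-0.17), 26), (np.float64(-0.16), 24), (np.float64(-0.15), 113), (np.float64(-0.14), 62), (np.float64(-0.11), 3), (np.float64(-0.1), 145), (np.float64(-0.09), 140), (np.float64(-0.08), 99), (np.float64(-0.07), 25), (np.float64(-0.06), 23), (np.float64(-0.05), 20), (np.float64(-0.04), 22), (np.float64(-0.03), 22), (np.float64(-0.02), 2
[... 1514 characters left out ...]
 10), (np.float64(-0.02), 13), (np.float64(-0.01), 33), (np.float64(0.0), 186), (np.float64(0.01), 120)]
rail [(np.float64(-0.23), 62), (np.float64(-0.22), 94), (np.float64(-0.21), 97), (np.float64(-0.2), 91), (np.float64(-0.19), 97), (np.float64(-0.18), 108), (np.float64(-0.17), 108), (np.float64(-0.16), 105), (np.float64(-0.15), 2), (np.float64(-0.08), 54), (np.float64(-0.07), 115), (np.float64(-0.06), 118), (np.float64(-0.05), 131), (np.float64(-0.04), 128), (np.float64(-0.03), 125), (np.float64(-0.02), 135), (np.float64(-0.01), 138), (np.float64(0.0), 19)]
(array([-0.609, -0.741, -0.094]), array([-0.111,  0.227,  0.908]))
(array([-0.583, -0.708,  0.076]), array([-0.111,  0.227,  0.908]))
```

```bash
python3 - <<'E'
from plan import *
np.save('o.npy', o+Rc@[.007,.002,-.003])
import importlib,plan; importlib.reload(plan)
print(plan.o, plan.delta([.23,-.08,.25]))
E
```

```text
[ 0.54310197 -0.01723195  0.13377137] (array([-0.614, -0.745, -0.089]), array([-0.111,  0.227,  0.908]))
```

>>> carry_out(
  deltas=[0,0,-0.06,0,0,0,0,0,-0.12,0,0,0,-0.2,-0.24,-0.12,-0.037,0.076,0.3,-0.2,-0.24,-0.12,-0.037,0.076,0.3,-0.2,-0.24,-0.12,-0.037,0.076,0.3],
  grip=0,
)

```text
time: 1.42
eef_pos: [0.3245, 0.4353, 0.3516]
tcp_rot: [0.35, 0.936, 0.026, -0.033]
contact_force: [0.2, -0.9, -0.0]
opening: 0.003
finger_force: 0.0
```

```bash
python3 - <<'E'
from plan import *
print(delta([.23,-.08,.25]))
E
```

```text
(array([-0.648, -0.426, -0.032]), array([-0.074,  0.151,  0.608]))
```

>>> carry_out(
  deltas=[-0.648,-0.426,-0.032,-0.074,0.151,0.608,-0.648,-0.426,-0.032,-0.074,0.151,0.608,-0.648,-0.426,-0.032,-0.074,0.151,0.608,-0.648,-0.426,-0.032,-0.074,0.151,0.608,-0.648,-0.426,-0.032,-0.074,0.151,0.608],
)

```text
time: 2.05
eef_pos: [0.4085, 0.1344, 0.3393]
tcp_rot: [0.612, 0.781, 0.075, -0.095]
contact_force: [1.1, -0.4, 0.2]
opening: 0.004
finger_force: 0.0
```

```bash
python3 - <<'E'
from plan import *
print(tcp(),delta([.23,-.08,.25]),ctrl.get_state()['qpos'])
E
```

```text
[-0.22389955 -0.09430577  0.155943  ] (array([-0.454,  0.015, -0.094]), array([ 0.001,  0.001, -0.   ])) [-0.05926856 -0.34640694  2.01392435  0.2328039   1.54739476 -0.31491983]
```

>>> carry_out(
  deltas=[-0.454,0.015,-0.094,0,0,0,-0.454,0.015,-0.094,0,0,0,-0.454,0.015,-0.094,0,0,0,-0.454,0.015,-0.094,0,0,0,-0.454,0.015,-0.094,0,0,0],
)

```text
time: 2.68
eef_pos: [0.4935, -0.1662, 0.3268]
tcp_rot: [0.612, 0.781, 0.075, -0.096]
contact_force: [0.5, 0.5, 0.4]
opening: -0.001
finger_force: 0.0
```

```bash
python3 - <<'E'
from plan import *
print(tcp(),delta([.23,-.08,.25]),delta([.23,-.08,.08]))
E
```

```text
[ 0.08205304 -0.08386029  0.21933983] (array([-0.148,  0.004, -0.03 ]), array([ 0.   ,  0.001, -0.   ])) (array([-0.148,  0.004,  0.14 ]), array([ 0.   ,  0.001, -0.   ]))
```

>>> carry_out(
  deltas=[-0.05,0.004,-0.02,0,0,0,-0.1,0.004,-0.02,0,0,0,-0.148,0.004,-0.02,0,0,0,-0.148,0.004,0.03,0,0,0,-0.148,0.004,0.05,0,0,0],
)

```text
time: 3.3
eef_pos: [0.5273, -0.2899, 0.2386]
tcp_rot: [0.612, 0.781, 0.075, -0.099]
contact_force: [0.1, 0.7, -1.0]
opening: 0.002
finger_force: 0.0
```

```bash
python3 - <<'E'
from plan import *
print(tcp(),delta([.23,-.08,.08]))
save('scene','scene1.png')
p,d=save('top','top1.png'); cv2.imwrite('pics/c1.png',np.hstack([cv2.resize(cv2.imread('pics/scene1.png')[220:400,130:330],(400,360)),cv2.resize(cv2.imread('pics/top1.png')[150:290,330:486],(400,360))]))
E
```

```text
[ 0.22778286 -0.08069553  0.16481568] (array([-0.003,  0.001,  0.085]), array([-0.004, -0.004, -0.001]))
```

View pics/c1.png

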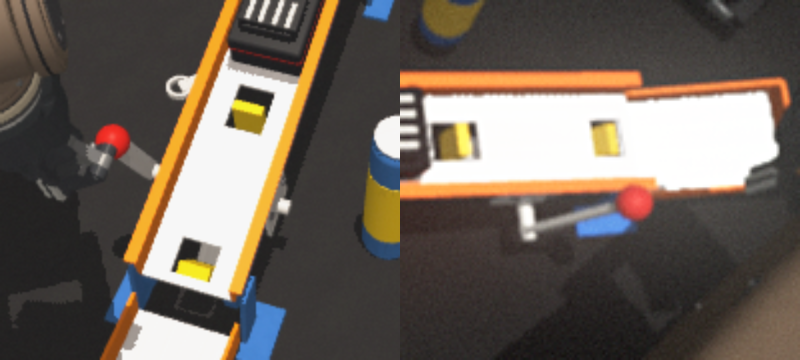

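```bash
python3 - <<'E'
from plan import *
for n in('top','scene'):
    m=ctrl.camera_model(n);K=np.array(m['intrinsics']);E=np.array(m['extrinsics'])
    for P in (ctrl.get_state()['eef_pos'], o+Rc@[.167,-.08,.1], o+Rc@[.2,0,0],o+Rc@[-.3,-.055,.028]):
        q=K@(E[:3,:3]@P+E[:3,3]); print(n,q[:2]/q[2])
E
cp pics/scene1.png pics/s1b.png
```

```text
top [467.42830023 220.61200434]
top [423.11913288 227.79087458]
top [406.34835986 202.72912745]
top [197.68650811 231.55230959]
scene [160.42100592 312.49694859]
scene [184.16449584 294.73244652]
scene [229.35037171 343.75885838]
scene [278.68043282 125.94654691]
```

View pics/s1b.png

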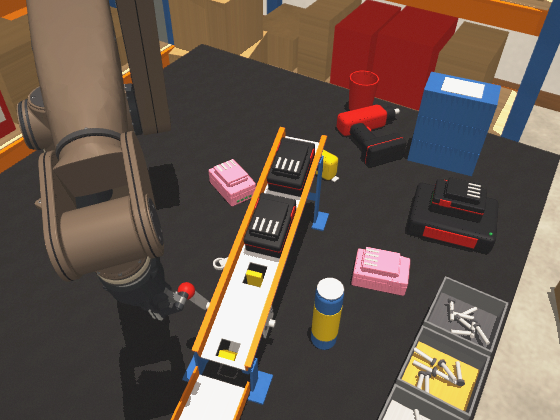

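The scene picture agrees: fingertips near (158,310), downhill of the knob at (186,290). Now I descend and push uphill.

>>> carry_out(
  deltas=[0,0,0.045,0,0,0,0,0,0.085,0,0,0,0,0,0.085,0,0,0,0.015,0,0.085,0,0,0,0.03,0,0.085,0,0,0],
)

```text
time: 4.03
eef_pos: [0.5178, -0.2428, 0.1703]
tcp_rot: [0.612, 0.782, 0.075, -0.094]
contact_force: [-1.0, -0.7, -0.5]
opening: 0.002
finger_force: 0.0
```

>>> carry_out(
  deltas=[0.008,0,0,0,0,0,0.016,0,0,0,0,0,0.024,0,0,0,0,0,0.032,0,0,0,0,0,0.035,0,0,0,0,0],
)

```text
time: 4.65
eef_pos: [0.5094, -0.2112, 0.1771]
tcp_rot: [0.612, 0.782, 0.074, -0.093]
contact_force: [1.3, -5.5, 2.6]
opening: -0.002
finger_force: 2.4
```

```bash
python3 - <<'E'
from plan import *
s=ctrl.get_state();print(tcp(),s['contact_force']@Rc)
E
```

```text
[ 0.16444414 -0.07920528  0.08563901] [ 4.84613447 -0.02029509  3.83927905]
```

>>> carry_out(
  deltas=[0.007,0,0,0,0,0,0.013,0,0,0,0,0,0.018,0,0,0,0,0,0.022,0,0,0,0,0,0.022,0,0,0,0,0],
)

```text
time: 5.28
eef_pos: [0.5033, -0.1885, 0.1808]
tcp_rot: [0.612, 0.782, 0.075, -0.096]
contact_force: [1.1, -3.4, 2.3]
opening: 0.001
finger_force: 1.5
```

>>> carry_out(
  deltas=[0.003,0,0,0,0,0,0.006,0,0,0,0,0,0.006,0,0,0,0,0],
)

```text
time: 5.65
eef_pos: [0.5031, -0.1877, 0.1812]
tcp_rot: [0.613, 0.782, 0.071, -0.091]
contact_force: [4.4, -15.0, -6.2]
opening: -0.001
finger_force: 8.6
```

```bash
python3 - <<'E'
from plan import *
s=ctrl.get_state();print(tcp(),s['contact_force']@Rc)
E
```

```text
[ 0.13974794 -0.07968111  0.0837436 ] [16.62400032  0.68765009 -2.19438403]
```

Contact reached the end stop where predicted (TCP x=0.140). Next I retreat and go to the upper end.

>>> carry_out(
  deltas=[-0.03,0,0,0,0,0,-0.03,0,-0.06,0,0,0,-0.03,0,-0.12,0,0,0,0.03,0,-0.14,0,0,0,0.09,0,-0.14,0,0,0],
)

```text
time: 6.28
eef_pos: [0.4889, -0.1296, 0.3412]
tcp_rot: [0.612, 0.781, 0.076, -0.097]
contact_force: [0.6, 0.5, -0.2]
opening: 0.007
finger_force: 0.0
```

```bash
python3 - <<'E'
from plan import *
print(tcp(),delta([-.325,0,.2]),delta([-.325,0,.02]))
E
```

```text
[ 0.04310768 -0.07954257  0.22451962] (array([0.368, 0.079, 0.025]), array([ 0.   , -0.002, -0.001])) (array([0.368, 0.079, 0.205]), array([ 0.   , -0.002, -0.001]))
```

>>> carry_out(
  deltas=[0.06,0.01,0,0,0,0,0.12,0.02,0,0,0,0,0.18,0.04,0,0,0,0,0.24,0.06,0.01,0,0,0,0.3,0.079,0.025,0,0,0],
)

```text
time: 6.9
eef_pos: [0.4929, 0.1746, 0.3873]
tcp_rot: [0.612, 0.782, 0.074, -0.098]
contact_force: [1.6, 0.3, -0.3]
opening: -0.003
finger_force: 0.0
```

>>> carry_out(
  deltas=[0.05,0,0,0,0,0,0.068,0,0.02,0,0,0,0.068,0,0.06,0,0,0,0.068,0,0.1,0,0,0,0.068,0,0.1,0,0,0],
)

```text
time: 7.52
eef_pos: [0.4692, 0.2597, 0.3021]
tcp_rot: [0.612, 0.782, 0.07, -0.101]
contact_force: [0.0, 0.2, -0.3]
opening: -0.001
finger_force: 0.0
```

```bash
cat > meas.py <<'E'
from plan import *
print(tcp(),ctrl.get_state()['time'])
for n in ('top','scene'):
    p,d=ctrl.read_camera(n); cv2.imwrite(f'pics/{n}_m.png',p[:,:,::-1])
    h=cv2.cvtColor(p,cv2.COLOR_RGB2HSV); C=(cloud(n,d)-o)@Rc
    m=(abs(C[...,2]-.063)<.007)&(abs(C[...,1])<.025)&(C[...,0]>-.33)&(C[...,0]<.2)&(h[...,2]<120)
    m2=(C[...,2]>.03)&(C[...,2]<.052)&(abs(C[...,1])<.036)&(C[...,0]>-.33)&(C[...,0]<.21)
    for lab,k in(('rail',m),('body',m2)):
        hist,e=np.histogram(C[k][:,0],np.arange(-.33,.215,.005)); print(n,lab,[(int(round(1000*e[i])),int(v)) for i,v in enumerate(hist) if v>2])
    ye=(h[...,0]>20)&(h[...,0]<32)&(h[...,1]>150)&(abs(C[...,1])<.025)&(C[...,0]>.15)&(C[...,0]<.26)
    print('stop',C[ye].shape,C[ye].min(0),C[ye].max(0)) if ye.any() else 0
    r=((h[...,0]<4)|(h[...,0]>176))&(h[...,1]>170)&(C[...,2]>.08)&(abs(C[...,1]+.08)<.03)&(C[...,0]>.05)
    print('knob',np.median(C[r],0)) if r.any() else 0
E
python3 meas.py | cut -c1-900
python3 -c "
import cv2,numpy as np
a=cv2.imread('pics/scene_m.png');b=cv2.imread('pics/top_m.png')
cv2.imwrite('pics/c2.png',np.vstack([cv2.resize(b[150:270,160:500],(680,240)),cv2.resize(a[120:360,130:350],(330,360))[:, :].copy() if 0 else np.pad(cv2.resize(a[120:360,130:350],(330,360)),((0,0),(0,350),(0,0)))]))"
```

```text
[-0.31877773 -0.00536524  0.09401507] 7.525
top rail [(-215, 32), (-210, 55), (-205, 62), (-200, 56), (-195, 57), (-190, 28), (-185, 17), (-180, 21), (-175, 20), (-170, 19), (-165, 19), (-160, 17), (-85, 56), (-80, 48), (-75, 50), (-70, 53), (-65, 52), (-60, 52), (-55, 50), (-50, 48), (-45, 50), (-40, 40), (-35, 15), (-30, 15), (-25, 18), (-20, 15), (-15, 18), (-10, 14)]
top body [(-260, 27), (-255, 23), (-250, 9), (-215, 13), (-210, 14), (-205, 21), (-200, 15), (-195, 16), (-190, 18), (-185, 12), (-180, 16), (-175, 16), (-170, 16), (-165, 16), (-160, 15), (-155, 63), (-150, 79), (-145, 44), (-110, 97), (-105, 77), (-100, 76), (-95, 76), (-90, 80), (-85, 36), (-80, 16), (-75, 11), (-70, 12), (-65, 15), (-60, 13), (-55, 14), (-50, 13), (-45, 12), (-40, 15), (-35, 12), (-30, 15), (-25, 15), (-20, 14), (-15, 16), (-10, 14), (-5, 13), (0, 55), (5, 62), (10, 4)]
stop (10, 3) [ 0.19905636 -0.01637942 -0.00416445] [0.20396265 0.00863812 0.02418673]
knob [ 0.11038616 -0.08732674  0.11577937]
scene rail [(-235, 31), (-230, 46), (-225, 37), (-220, 46), (-215, 42), (-210, 44), (-205, 44), (-200
[... 291 characters left out ...]
-5, 8)]
scene body [(-260, 32), (-255, 58), (-250, 30), (-245, 8), (-240, 8), (-235, 9), (-230, 9), (-225, 6), (-220, 8), (-215, 8), (-210, 6), (-205, 6), (-200, 8), (-195, 6), (-190, 6), (-185, 5), (-180, 10), (-175, 5), (-170, 15), (-165, 14), (-160, 68), (-155, 70), (-150, 65), (-145, 165), (-140, 4), (-110, 14), (-105, 66), (-100, 63), (-95, 49), (-90, 8), (-85, 11), (-80, 7), (-75, 9), (-70, 11), (-65, 10), (-60, 7), (-55, 7), (-50, 10), (-45, 11), (-40, 5), (-35, 9), (-30, 9), (-25, 12), (-20, 7), (-15, 14), (-10, 25), (-5, 104), (0, 79), (5, 115), (10, 99)]
stop (256, 3) [ 0.20039991 -0.01412198 -0.03288143] [0.21389074 0.01560295 0.02448863]
knob [ 0.11888261 -0.07600752  0.11288464]
```

View pics/c2.png

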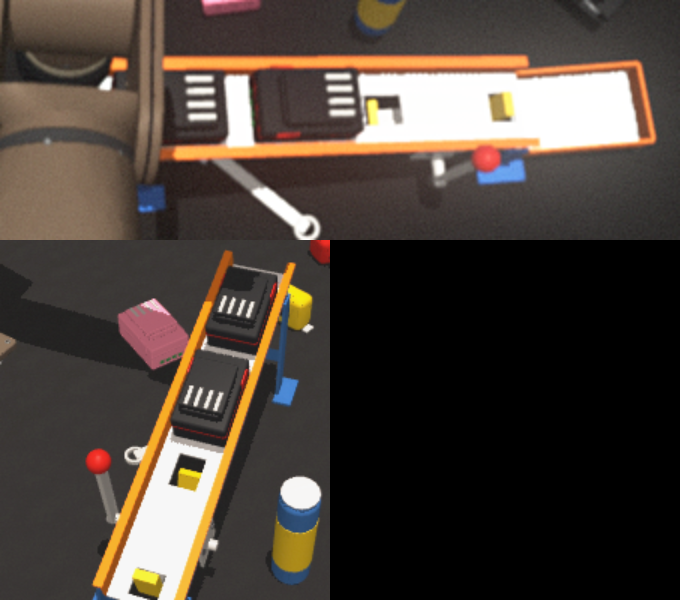

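The lever is at hold: knob at top (403,228), and the stop stands at chute x=0.200, z=+24 mm. The packs haven't moved. I'll lower the fingers behind the upper pack.

>>> carry_out(
  deltas=[0,0.005,0.03,0,0,0,0,0.005,0.06,0,0,0,0,0.005,0.074,0,0,0,-0.01,0.005,0.074,0,0,0,-0.025,0.005,0.074,0,0,0],
)

```text
time: 8.25
eef_pos: [0.4802, 0.2536, 0.2312]
tcp_rot: [0.612, 0.782, 0.076, -0.095]
contact_force: [0.3, 0.3, 0.4]
opening: 0.0
finger_force: 0.0
```

>>> carry_out(
  deltas=[-0.005,0,0,0,0,0,-0.01,0,0,0,0,0,-0.015,0,0,0,0,0,-0.02,0,0,0,0,0,-0.025,0,0,0,0,0],
)

```text
time: 8.88
eef_pos: [0.4848, 0.2308, 0.2235]
tcp_rot: [0.612, 0.782, 0.075, -0.096]
contact_force: [-0.1, 1.5, -0.3]
opening: -0.001
finger_force: 0.6
```

```bash
python3 - <<'E'
from plan import *
s=ctrl.get_state();print(tcp(),s['contact_force']@Rc,delta([-.25,0,.02]))
E
```

```text
[-0.26886226  0.00289713  0.02540511] [-1.39602123  0.26992531 -0.62917674] (array([-0.019, -0.003,  0.005]), array([-0.001, -0.   ,  0.   ]))
```

>>> carry_out(
  deltas=[-0.006,0,0,0,0,0,-0.012,-0.003,0.003,0,0,0,-0.018,-0.003,0.003,0,0,0,-0.023,-0.003,0.003,0,0,0,-0.028,-0.003,0.003,0,0,0],
)

```text
time: 9.5
eef_pos: [0.4882, 0.2039, 0.2135]
tcp_rot: [0.612, 0.782, 0.075, -0.096]
contact_force: [-1.0, 0.9, 1.3]
opening: 0.001
finger_force: 0.6
```

>>> carry_out(
  deltas=[-0.006,0,0,0,0,0,-0.013,0,0,0,0,0,-0.02,0,0,0,0,0,-0.027,0,0,0,0,0,-0.034,0,0,0,0,0],
)

```text
time: 10.12
eef_pos: [0.4962, 0.1718, 0.2052]
tcp_rot: [0.612, 0.782, 0.075, -0.096]
contact_force: [-0.7, 1.8, -0.1]
opening: -0.002
finger_force: 1.0
```

```bash
python3 - <<'E'
from plan import *
s=ctrl.get_state();print(tcp(),s['contact_force']@Rc)
E
python3 meas.py | cut -c1-700
```

```text
[-0.20625282 -0.00022896  0.02223697] [-1.87988289 -0.27217008 -0.61117523]
[-0.20625282 -0.00022896  0.02223697] 10.125
top rail [(-145, 10), (-140, 11), (-135, 12), (-130, 8), (-55, 53), (-50, 52), (-45, 51), (-40, 49), (-35, 51), (-30, 52), (-25, 47), (-20, 52), (-15, 48), (-10, 34), (-5, 22), (0, 13), (5, 15), (10, 16), (15, 16), (20, 12)]
top body [(-85, 7), (-80, 26), (-75, 56), (-70, 61), (-65, 77), (-60, 73), (-55, 41), (-50, 14), (-45, 12), (-40, 13), (-35, 9), (-30, 12), (-25, 15), (-20, 11), (-15, 15), (-10, 13), (-5, 14), (0, 12), (5, 11), (10, 14), (15, 12), (20, 12), (25, 11), (30, 48), (35, 62), (40, 8)]
stop (14, 3) [ 0.20023924 -0.01574559  0.01851877] [0.20576667 0.0086049  0.02561147]
knob [ 0.10972122 -0.08582901  0.11497844]
scene rail [(-205, 8), (-200, 16), (-195, 32), (-170, 25), (-165, 46), (-160, 47), (-155, 44), (-150, 51), (-145, 48), (-140, 52), (-135, 49), (-130, 46), (-125, 39), (-120, 33), (-115, 30), (-110, 29), (-105, 30), (-100, 25), (-95, 60), (-90, 4), (-55, 6), (-50, 51), (-45, 53), (-40, 58), (-35, 54), (-30, 61), (-25, 57), (-20, 57), (-15, 65), (-10, 44), (-5, 31), (0, 29), (5, 31), (10, 31), (15, 31), (20, 62), (25, 22)]
scene body [(-215, 4), (-205, 8), (-200, 35), (-195, 36), (-190, 61), (-185, 62), (-180, 11), (-175, 11), (-170, 11), (-165, 10), (-160, 9), (-155, 8), (-150, 11), (-145, 9), (-140, 11), (-135, 11), (-130, 10), (-125, 8), (-120, 12), (-115, 10), (-110, 10), (-105, 10), (-100, 20), (-95, 61), (-90, 80), (-85, 71), (-80, 88), (-75, 58), (-70, 76), (-65, 69), (-60, 15), (-55, 11), (-50, 10), (-45, 10), (-40, 9), (-35, 12), (-30, 10), (-25, 9), (-20, 11), (-15, 7), (-10, 10), (-5, 11), (0, 11), (5, 11), (10, 8), (15, 12), (20, 24), (25, 87), (30, 86), (35, 94), (40, 140)]
stop (254, 3) [ 0.19960146 -0.01453884 -0.0350866 ] [0.21392567 0.01572526 0.02518553]
knob [ 0.11853009 -0.07600824  0.11300822]
```

Both packs are moving together, with the lead's front at about x=0.041 and about 159 mm left to the stop. I continue.

>>> carry_out(
  deltas=[-0.007,0,0,0,0,0,-0.014,0,0,0,0,0,-0.021,0,0,0,0,0,-0.028,0,0,0,0,0,-0.035,0,0,0,0,0],
)

```text
time: 10.85
eef_pos: [0.5045, 0.1389, 0.1971]
tcp_rot: [0.612, 0.782, 0.075, -0.096]
contact_force: [-0.8, 2.6, 1.8]
opening: 0.001
finger_force: 1.3
```

>>> carry_out(
  deltas=[-0.007,0,0,0,0,0,-0.014,0,0,0,0,0,-0.021,0,0,0,0,0,-0.028,0,0,0,0,0,-0.035,0,0,0,0,0],
)

```text
time: 11.48
eef_pos: [0.5126, 0.1059, 0.1886]
tcp_rot: [0.612, 0.782, 0.075, -0.096]
contact_force: [-0.9, 2.9, 1.5]
opening: -0.001
finger_force: 1.5
```

>>> carry_out(
  deltas=[-0.007,0,0,0,0,0,-0.014,0,0,0,0,0,-0.021,0,0,0,0,0,-0.028,0,0,0,0,0,-0.035,0,0,0,0,0],
)

```text
time: 12.1
eef_pos: [0.5208, 0.0729, 0.1801]
tcp_rot: [0.612, 0.782, 0.075, -0.096]
contact_force: [-1.1, 3.0, 2.8]
opening: 0.005
finger_force: 1.7
```

>>> carry_out(
  deltas=[-0.006,0,0,0,0,0,-0.012,0,0,0,0,0,-0.018,0,0,0,0,0,-0.024,0,0,0,0,0,-0.03,0,0,0,0,0],
)

```text
time: 12.72
eef_pos: [0.5277, 0.0448, 0.1729]
tcp_rot: [0.612, 0.782, 0.075, -0.096]
contact_force: [-0.6, 2.7, 2.3]
opening: 0.007
finger_force: 1.8
```

```bash
python3 - <<'E'
from plan import *
s=ctrl.get_state();print(tcp(),s['contact_force']@Rc)
E
python3 meas.py | grep -v rail
```

```text
[-7.14329622e-02 -9.06977314e-05  2.24834936e-02] [-3.27564366  0.05414376  1.5500473 ]
[-7.14329622e-02 -9.06977314e-05  2.24834936e-02] 12.725
top body [(95, 10), (100, 10), (105, 12), (110, 9), (115, 9), (120, 9), (125, 12), (130, 8), (135, 11), (140, 7), (145, 6), (150, 8), (155, 9), (160, 7), (165, 18), (170, 46), (175, 7)]
stop (69, 3) [ 0.19963217 -0.01599469  0.0047929 ] [0.2098665  0.01018376 0.0250146 ]
knob [ 0.10844063 -0.08204626  0.11534995]
scene body [(-75, 4), (-65, 40), (-60, 46), (-55, 79), (-50, 71), (-45, 41), (-40, 8), (-35, 12), (-30, 12), (-25, 10), (-20, 10), (-15, 15), (-10, 11), (-5, 11), (0, 9), (5, 15), (10, 14), (15, 9), (20, 14), (25, 13), (30, 15), (35, 20), (40, 75), (45, 87), (50, 89), (55, 104), (60, 75), (65, 90), (70, 88), (75, 49), (80, 14), (85, 13), (90, 14), (95, 12), (100, 14), (105, 13), (110, 13), (115, 11), (120, 11), (125, 13), (130, 14), (135, 13), (140, 14), (145, 12), (150, 13), (155, 28), (160, 101), (165, 110), (170, 111), (175, 129)]
stop (255, 3) [ 0.20026501 -0.01412549 -0.03510714] [0.21400141 0.01565994 0.02528113]
knob [ 0.11879063 -0.07599195  0.1133815 ]
```

>>> carry_out(
  deltas=[-0.004,0,0,0,0,0,-0.008,0,0,0,0,0,-0.011,0,0,0,0,0,-0.014,0,0,0,0,0,-0.017,0,0,0,0,0],
)

```text
time: 13.45
eef_pos: [0.5314, 0.0289, 0.1685]
tcp_rot: [0.612, 0.782, 0.075, -0.096]
contact_force: [-1.1, 2.6, 0.4]
opening: -0.003
finger_force: 1.2
```

>>> carry_out(
  deltas=[-0.001,0,0,0,0,0,-0.002,0,0,0,0,0,-0.003,0,0,0,0,0,-0.004,0,0,0,0,0,-0.004,0,0,0,0,0],
)

```text
time: 14.08
eef_pos: [0.5324, 0.0251, 0.1677]
tcp_rot: [0.612, 0.782, 0.074, -0.096]
contact_force: [-0.7, 0.5, -1.8]
opening: -0.003
finger_force: 0.6
```

```bash
python3 - <<'E'
from plan import *
s=ctrl.get_state();print(tcp(),s['contact_force']@Rc)
E
```

```text
[-0.05059316 -0.00019156  0.02239169] [-0.19270169 -0.60851963 -1.92436342]
```

>>> carry_out(
  deltas=[-0.001,0,0,0,0,0,-0.002,0,0,0,0,0,-0.003,0,0,0,0,0,-0.003,0,0,0,0,0],
)

```text
time: 14.58
eef_pos: [0.5332, 0.0223, 0.1671]
tcp_rot: [0.612, 0.782, 0.075, -0.096]
contact_force: [-1.4, 2.4, -0.3]
opening: -0.001
finger_force: 0.6
```

>>> carry_out(
  deltas=[-0.001,0,0,0,0,0,-0.002,0,0,0,0,0,-0.002,0,0,0,0,0],
)

```text
time: 14.95
eef_pos: [0.5336, 0.0211, 0.1668]
tcp_rot: [0.612, 0.781, 0.075, -0.097]
contact_force: [-1.2, 5.6, 0.8]
opening: -0.004
finger_force: 2.1
```

```bash
python3 - <<'E'
from plan import *
s=ctrl.get_state();print(tcp(),s['contact_force']@Rc)
E
```

```text
[-4.62737913e-02 -5.15258637e-05  2.25297991e-02] [-5.76216288  0.14528882 -0.56632979]
```

>>> carry_out(
  deltas=[-0.001,0,0,0,0,0,-0.001,0,0,0,0,0],
)

```text
time: 15.2
eef_pos: [0.5336, 0.021, 0.1668]
tcp_rot: [0.612, 0.781, 0.076, -0.097]
contact_force: [-1.9, 6.5, 2.2]
opening: -0.0
finger_force: 3.6
```

```bash
python3 - <<'E'
from plan import *
s=ctrl.get_state();print(tcp(),s['contact_force']@Rc)
E
python3 meas.py|grep -v rail
```

```text
[-4.62599783e-02 -5.44028046e-05  2.25522255e-02] [-7.07866865 -0.32445397  0.46557219]
[-4.62599783e-02 -5.44028046e-05  2.25522255e-02] 15.2
top body [(125, 3), (130, 9), (135, 12), (140, 7), (145, 8), (150, 7), (155, 9), (160, 7), (165, 10), (170, 8), (175, 12), (180, 12), (185, 8), (190, 14), (195, 46), (200, 3)]
knob [ 0.10865489 -0.08246287  0.11496942]
scene body [(-50, 6), (-45, 10), (-40, 31), (-35, 63), (-30, 74), (-25, 82), (-20, 34), (-15, 12), (-10, 6), (-5, 15), (0, 12), (5, 12), (10, 12), (15, 12), (20, 10), (25, 11), (30, 13), (35, 13), (40, 10), (45, 13), (50, 12), (55, 12), (60, 20), (65, 71), (70, 94), (75, 98), (80, 99), (85, 85), (90, 90), (95, 99), (100, 40), (105, 14), (110, 14), (115, 14), (120, 14), (125, 12), (130, 13), (135, 14), (140, 13), (145, 13), (150, 12), (155, 17), (160, 10), (165, 11), (170, 15), (175, 18), (180, 28), (185, 107), (190, 116), (195, 126), (200, 101)]
stop (263, 3) [ 0.20038568 -0.01842923 -0.03431401] [0.21393529 0.01561891 0.02476797]
knob [ 0.11827741 -0.07599492  0.11286596]
```

Resting against the stop: the TCP has stopped and the force is rising. I back off along the lane, then up and clear, and check.

>>> carry_out(
  deltas=[0.01,0,0,0,0,0,0.04,0,0,0,0,0,0.06,0,-0.06,0,0,0,0.1,0,-0.12,0,0,0,0.15,0,-0.15,0,0,0],
)

```text
time: 15.92
eef_pos: [0.5095, 0.1218, 0.3474]
tcp_rot: [0.613, 0.781, 0.075, -0.093]
contact_force: [0.5, 0.6, 0.6]
opening: -0.002
finger_force: 0.0
```

>>> carry_out(
  deltas=[0.06,0,-0.03,0,0,0,0.12,0,-0.03,0,0,0,0.15,0,-0.03,0,0,0,0.15,0,-0.03,0,0,0,0.15,0,-0.03,0,0,0],
)

```text
time: 16.55
eef_pos: [0.4757, 0.256, 0.4091]
tcp_rot: [0.612, 0.781, 0.074, -0.095]
contact_force: [0.9, -0.0, 0.1]
opening: 0.001
finger_force: 0.0
```

```bash
python3 meas.py
python3 -c "
import cv2,numpy as np
a=cv2.imread('pics/scene_m.png');b=cv2.imread('pics/top_m.png')
cv2.imwrite('pics/c3.png',np.hstack([cv2.resize(a[130:400,150:350],(400,540)),cv2.resize(b[150:285,350:450],(400,540))]))"
```

```text
[-3.39676307e-01  1.06844124e-04  1.99074270e-01] 16.55
top rail [(-15, 19), (-10, 63), (-5, 48), (0, 52), (5, 49), (10, 47), (15, 46), (20, 40), (25, 51), (30, 47), (35, 20), (40, 13), (45, 13), (50, 13), (55, 17), (60, 15), (65, 5), (105, 50), (110, 48), (115, 46), (120, 48), (125, 39), (130, 41), (135, 51), (140, 40), (145, 44), (150, 36), (155, 17), (160, 12), (165, 9), (170, 11), (175, 9), (180, 11)]
top body [(-40, 9), (-35, 143), (-30, 66), (-25, 66), (-20, 68), (-15, 65), (-10, 18), (-5, 13), (0, 10), (5, 12), (10, 11), (15, 7), (20, 13), (25, 8), (30, 12), (35, 9), (40, 10), (45, 9), (50, 14), (55, 10), (60, 10), (65, 10), (70, 20), (75, 59), (80, 55), (85, 75), (90, 63), (95, 62), (100, 64), (105, 46), (110, 14), (115, 11), (120, 8), (125, 9), (130, 10), (135, 9), (140, 9), (145, 9), (150, 8), (155, 8), (160, 9), (165, 9), (170, 12), (175, 10), (180, 10), (185, 11), (190, 18), (195, 43), (200, 3)]
knob [ 0.10858868 -0.08252478  0.114806  ]
scene rail [(-10, 47), (-5, 60), (0, 60), (5, 58), (10, 65), (15, 59), (20, 55), (25, 69), (30, 57), (35, 28), (40, 35), (45, 31), (50, 
[... 170 characters left out ...]
5, 40), (170, 34), (175, 40), (180, 70), (185, 8)]
scene body [(-35, 49), (-30, 79), (-25, 78), (-20, 36), (-15, 13), (-10, 10), (-5, 15), (0, 12), (5, 12), (10, 13), (15, 10), (20, 12), (25, 9), (30, 13), (35, 11), (40, 14), (45, 10), (50, 11), (55, 16), (60, 22), (65, 77), (70, 92), (75, 101), (80, 89), (85, 87), (90, 96), (95, 92), (100, 45), (105, 12), (110, 13), (115, 14), (120, 15), (125, 11), (130, 14), (135, 14), (140, 12), (145, 13), (150, 14), (155, 11), (160, 17), (165, 13), (170, 14), (175, 15), (180, 29), (185, 111), (190, 109), (195, 133), (200, 97)]
stop (263, 3) [ 0.20006888 -0.01835904 -0.03646571] [0.21391826 0.01573898 0.02507593]
knob [ 0.11849166 -0.07582047  0.11295033]
```

View pics/c3.png

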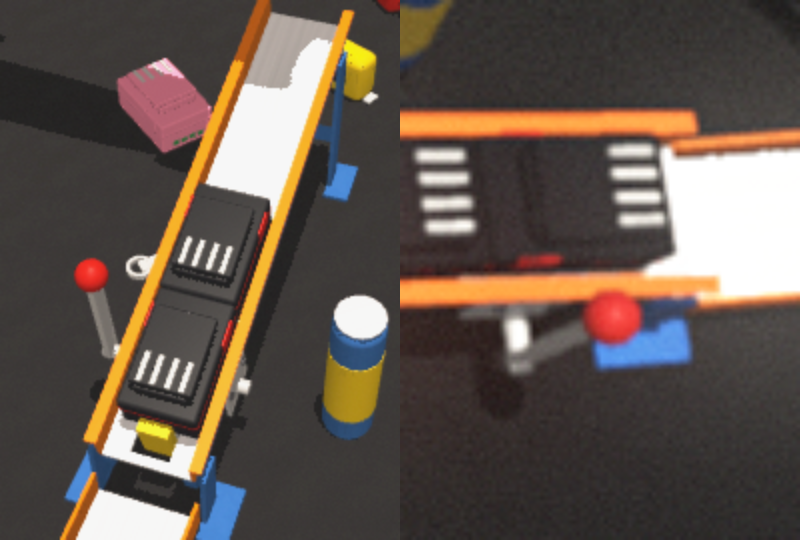

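The lower pack is against the yellow stop (crop (155,435)), the upper pack is against the lower with no gap, and the lever is at hold. The arm is clear, so I hand in.

```bash
python3 -c "
from plant import ctrl
print(ctrl.sign_off())"
```

```text
the job is handed in; nothing more can be done
None
```

The job is handed in at about 17 s: the lever is at hold, the lower pack rests against the raised stop, the upper pack rests against the lower, and the arm is clear; the hand-in returned no verdict.

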